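# Pack the stone setter's kit into its bail-arm tote

### The arm

A 6-joint arm with a two-finger parallel gripper is mounted at the origin on a cart in front of the work surface, level with it; the furniture and walls round the work are solid. World frame = base frame: x ahead of the robot, y to its left, z up, the work surface at z = 0. Lengths are in m, angles in rad, forces in N, time in s.
With the tool pointing down it reaches from about 0.25 to 0.8 m from the base axis. Payload 8.5 kg.
Tool frame: the origin (TCP) lies midway between the tips of the shut fingers; the grasp point (between the pads) lies 19 mm behind it; z points along the fingers, y is the line along which they close (so a half turn about z gives the same grasp; the last joint's range is limited). The gripper opens to 85 mm and grips with 20 to 120 N. Pads are 22 mm wide; open, the fingers measure 114 mm over their backs; the gripper's body (76 mm by 85 mm) begins 54 mm behind the grasp point. The pads swing forward as they close: fully open they stand 13 mm farther back than shut.
Start: joints at [1.285, 0.238, -0.013, 1.319, 0, 1.571], TCP at [0.148, 0.504, 0.231] pointing down, gripper open.
Joint ranges: [-2.66, 2.66], [-1.03, 1.9], [-1.14, 1.46], [-1.82, 2.27], [-1.45, 1.34], [-3.14, 3.14]. Speed limits (rad/s): [2.22, 2.22, 2.79, 3.14, 3.14, 3.14].

### API

Orientations are given as a 3x3 rotation matrix whose columns are the frame's x, y, z axes.
In Python, from workcell import robot gives the robot as it stands.
- The arm moves only by the tool jog_arm, never from a script. Its argument "targets" is a list of rows, each a list of 7 numbers: the turn, a rotation vector about the tool's x, y, z each as a share of 180 degrees, from -1 to 1, then the shift along the tool's x, y, z each as a share of 60 mm, from -1 to 1, then the closure, from 0 (fully open) to 1 (shut). In form: [[rx, ry, rz, tx, ty, tz, grip], ...]. A call has 1 to 12 rows; each row shifts and turns the commanded pose from where the row before left it, along the tool's axes as they then stand; what a row does not reach is not made up. A row lasts 1/8 s, in which the tool goes at most 62.5 mm and 10.7 degrees, less where a joint would pass 70% of its speed; a pose out of reach is approached as far as the arm can. A call with a number of a shift or a turn outside -1 to 1 is refused whole. A call with a gripper value outside its range is refused whole. The fingers move at their own pace and stop on an object; "newtons" is the grip in N (left out, the last holds). Time passes only in rows, so rows that do not move let the fingers close. It gives the time, the measured TCP pose, the force, the opening and the grip force at its end, in the units of the state.
- robot.get_obs(): the state, without advancing time (a new reading comes with each control period).
- robot.grab_frame(name): name is "scene" or "top" or "wrist"; returns (picture, depth): 420x560x3 uint8, red, green, blue; 420x560 float32, m along the optical axis (not along the pixel's ray), 0 where there is no reading.
- robot.calibration(name): a dict with "intrinsics" (3x3 intrinsics, pixels), "position" and "attitude" of the camera in the world. Camera axes: x right, y up, looking along -z (the intrinsics and any distortion apply to the point x, -y, -z); pixel columns grow to the right and rows downward; lengths in m; the calibration is good to about 2 mm. A picture is of the moment at which its call begins: read the wrist's pose just before it. calibration takes no time and is no camera call; for the wrist camera it gives the pose at the moment of the call.
- robot.close_job(): hands the job in; it is judged then, once.
The state is a dict: "t": time; "joints": joint angles; "qvel": joint speeds; "tau": joint torques, N m; "tcp_pos": TCP position; "tool_rot": TCP orientation; "ft_force": force on the tool from outside, world axes, zero at the start; "torque": the same for the moment, N m; "finger_gap": opening from 0.0 (shut) to 1.0 (fully open); "gripper_force": force on a finger pad.
Only numpy, scipy, OpenCV 4.12 (cv2) and the standard library are available. Lean on these libraries where they do the work, as an engineer would, in place of code of your own. Each camera call takes 0.05 s, during which the arm holds its last target. There are 200 camera calls.

### The job

Pack the setter's kit for an outside job. Put the eye loupe, the beeswax block and the pin vice each into the foam cut-out made for it in the grey tote, the loupe standing upright; when all three are in, swing both bail arms in over the tote, and then set the lift-out tray on the arms, lying level inside the tote's rim.

Things in the scene. Friction and masses are not known exactly. Their poses are not given: they have to be found in the camera images.
- loupe: black eye loupe, a cup shape standing on its small end: 37 mm diameter at the top, tapering to the foot, 26 mm tall, 25 g. Origin: centre of its underside; z up.
- wax_block: amber beeswax block lying flat, 30 mm (its x) by 62 mm (its y) by 18 mm tall, about 30 g. Origin: centre of its underside.
- pin_vice: small steel pin vice lying down: round body 10 mm thick and 46 mm long along its y, with a thin T bar 24 mm wide (along its x) through it 17 mm from the origin towards its -y end; 30 g. Origin: under the middle of the body, at the underside. Pinch it across the body at the middle.
- inlay_round: dark foam inlay 112 (x) by 76 (y) by 16 mm in one of the tote's three bays (the inlays change places from start to start), with a round cut-out in its middle, 47 mm across, 12 mm deep, for the loupe. Fixed. Origin: centre of its underside, on the tote's floor; axes parallel to the tote's.
- inlay_long: dark foam inlay of the same outside size, with a rectangular cut-out 40 mm (x) by 72 mm (y), 9 mm deep, in its middle, for the beeswax block. Fixed. Origin as above.
- inlay_short: dark foam inlay of the same outside size, with a smaller rectangular cut-out 34 mm (x) by 56 mm (y), 6 mm deep, in its middle, for the pin vice (either end first). Fixed. Origin as above.
- tote: grey tote, fixed, open on top: 124 (x) by 244 (y) by 58 mm tall, walls and floor 4 mm. Origin: centre of its underside; y is its long axis. Three bays lie along y, 77.5 mm apart; their foam comes up to 20 mm above the bench. A bail arm at each end: swung in, the two arms' bars lie across the opening at y = +54 and -54 mm, in wall notches, sleeve tops 49 mm above the underside (9 below the rim).
- bail_a (a joint): bail arm at the tote's +y end, a steel wire U 136 mm wide; its bar, along x, has a black sleeve 10 mm thick, 100 mm long. Angle in rad: 0 swung in, level over the opening; grows up and outward to 2.6; starts leaning out past the end. Tote frame: bar at y = 104 - 50 cos(angle), z = 44 + 50 sin(angle) mm. Turns freely, falls to the side it leans to.
- bail_b (a joint): the same bail arm at the tote's -y end: bar at y = -104 + 50 cos(angle), z = 44 + 50 sin(angle) mm in the tote's frame; 0 swung in, to 2.6 leaning out.
- tray: grey lift-out tray, loose, ~0.4 kg with the tools fixed in it. Body 104 (x) by 224 (y) by 29 mm tall, lip 112 x 232 mm at its top edge. Carrying handle along y over its middle: black grip 14 mm thick, 76 mm long, axis 64 mm above the underside. Origin: centre of its underside. Fits in the tote's rim either way round, 6 mm to spare each side; on the arms its underside is 49 mm above the tote's.
There are look-alikes about, which are no part of the job. Of the things like the wax_block, leave any that is pink; of the rest the smaller one is meant.

How it is judged:
On the way, in this order (a step that is already met when the one before it is completed fails the run):
1. the loupe, the beeswax block and the pin vice each lie in their own cut-out (horizontal distance between loupe and inlay_round below 0.011 m and z of loupe in the frame of inlay_round between 0 and 0.008 m and horizontal distance between wax_block and inlay_long below 0.011 m and z of wax_block in the frame of inlay_long between 0.003 and 0.011 m and horizontal distance between pin_vice and inlay_short below 0.011 m and z of pin_vice in the frame of inlay_short between 0.006 and 0.014 m and angle between loupe's own z axis and vertical below 0.2 rad), for 0.2 s.
2. with them still there, both bail arms are swung in (all of step 1 and value of joint each of bail_a, bail_b below 0.12 rad), for 0.2 s.
At the end, for the whole second after the job is handed in: Loupe (upright), wax and pin vice in their own cut-outs (11 mm from the middle, 4 mm from its floor); both arms in (under 0.12 rad); tray on them inside the rim: within 10 mm of the tote's middle each way, 46-54 mm above its underside, tilt under 0.05, turned under 0.15 rad; all at rest (all of step 2 and x of tray in the frame of tote between -0.01 and 0.01 m and y of tray in the frame of tote between -0.01 and 0.01 m and z of tray in the frame of tote between 0.046 and 0.054 m and angle between tray's own z axis and vertical below 0.05 rad and angle between the y axis of tray and the y axis of tote, either way round below 0.15 rad and linear speed of each of loupe, wax_block, pin_vice, tray below 0.02 m/s); the robot touches nothing.
It also fails if it takes over 122 s, if anything falls off the work surface, if the arm or the gripper's body presses on something with over 40 N, if the wrist force passes 120 N, or if a joint passes its speed limit or range.

## Working session

There is one attempt and no reset: what is moved stays moved. The work goes in short steps, Python scripts to look and compute and a tool call to move; the robot and the scene stay as the last step left them, time stands still between calls to the robot, and variables do not carry over. Pictures are saved under pics/ and viewed, at most 14 in all, crops included, and the job is handed in when it is done.

Besides the shell and the picture viewer there is one more tool, called by a JSON object that holds its "fn" and its "kwargs". jog_arm: Moves the arm, as the interface text tells. Shift numbers are shares of 60 mm and turn numbers shares of 180 degrees, none past 1 either way. Its arguments: {"type":"object","properties":{"targets":{"type":"array","items":{"type":"array","items":{"type":"number","minimum":-1,"maximum":1}}},"newtons":{"type":"number"}},"required":["targets"]}

```bash
ls; mkdir -p pics
cat > h.py <<'E'
import numpy as np, cv2
from workcell import robot
def grab(n,save=None):
    c=robot.calibration(n); im,d=robot.grab_frame(n)
    if save: cv2.imwrite('pics/'+save,im[:,:,::-1])
    return im,d,c
def cloud(d,c):
    K=np.array(c['intrinsics']);v,u=np.mgrid[:d.shape[0],:d.shape[1]]
    p=np.stack([(u-K[0,2])/K[0,0]*d,-(v-K[1,2])/K[1,1]*d,-d],-1)
    return p@np.array(c['attitude']).T+np.array(c['position'])
def ray(u,v,z,c):
    K=np.array(c['intrinsics']);r=np.array(c['attitude'])@np.array([(u-K[0,2])/K[0,0],-(v-K[1,2])/K[1,1],-1])
    p=np.array(c['position']);return p+r*(z-p[2])/r[2]
E
python3 - <<'E'
from h import *
o=robot.get_obs();print(o)
for n in('top','scene'):
    im,d,c=grab(n,n+'0.png');print(n,c)
    np.savez('/tmp/'+n,im=im,d=d,p=cloud(d,c))
E
```

```text
pics
{'t': 0.0, 'joints': array([ 1.28499535e+00,  2.38817754e-01, -1.42470045e-02,  1.31916813e+00,
        1.08209230e-05,  1.57079291e+00]), 'qvel': array([-0.00156616,  0.00118654, -0.00105913, -0.00127223, -0.00159236,
        0.00018562]), 'tau': array([ 2.66263749e-03, -5.38782191e+01,  3.46430898e+01,  1.84872234e-02,
        1.88450176e-04,  5.90606007e-06]), 'tcp_pos': array([0.14789615, 0.50332435, 0.23066103]), 'tool_rot': array([[-9.59437103e-01,  2.81922459e-01, -4.15384745e-04],
       [ 2.81922765e-01,  9.59436117e-01, -1.37523386e-03],
       [ 1.08258172e-05, -1.43655680e-03, -9.99998968e-01]]), 'ft_force': array([-0.35508619, -1.16015129, -0.64111598]), 'torque': array([ 0.04873911, -0.0343357 ,  0.03681546]), 'gripper_force': 0.0, 'finger_gap': 0.9996223459575435}
top {'intrinsics': array([[472.89064334,   0.        , 286.94377689],
       [  0.        , 472.89064334, 207.35604322],
       [  0.        ,   0.        ,   1.        ]]), 'position': array([ 2.98850015e-01, -9.74617403e-04,  1.37853963e+00]), 'attitude': array([[ 2.91622529e-02,  9.89679980e-01, -1.40296475e-01],
       [-9.99574670e-01,  2.88449666e-02, -4.29492823e-03],
       [-2.03757339e-04,  1.40362052e-01,  9.90100224e-01]])}
scene {'intrinsics': array([[541.73280531,   0.        , 281.62858887],
       [  0.        , 541.73280531, 211.76114602],
       [  0.        ,   0.        ,   1.        ]]), 'position': array([-0.09721296, -1.11401236,  0.68970147]), 'attitude': array([[ 0.87379236,  0.22896672, -0.42902348],
       [-0.48614536,  0.38909312, -0.78247635],
       [-0.01223096,  0.89228963,  0.4512977 ]])}
```

View pics/top0.png

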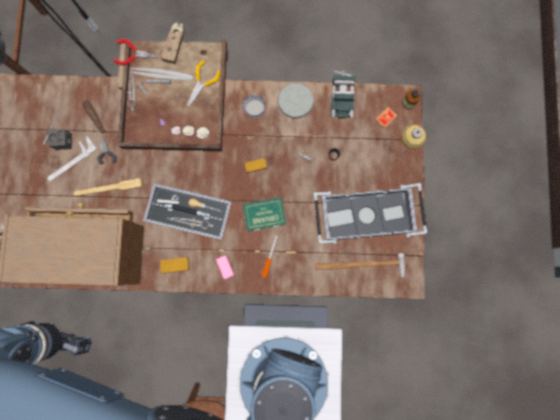

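View pics/scene0.png

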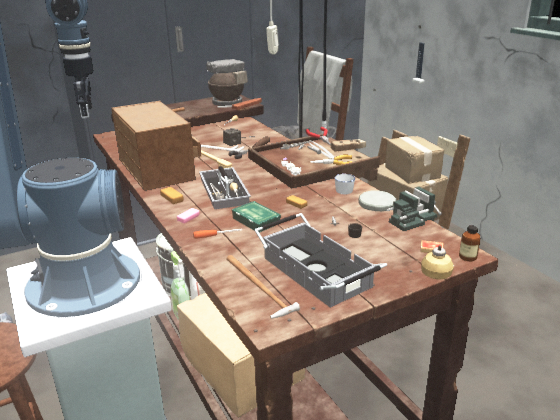

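The top view shows the tote at about (367,214), with its inlays left to right long, round and short. The tray is at (187,211), the small amber wax at (256,165), the larger one at (174,265), the loupe at (334,154) and the pin vice at (305,156). A green box at (265,214) stands between the tray and the tote.

Run:
```python
from h import *
z=np.load('/tmp/top.npz');im,d,p=z['im'],z['d'],z['p']
hsv=cv2.cvtColor(im,cv2.COLOR_RGB2HSV)
c=robot.calibration('top')
def rect(mask,name,zz,x0,y0,x1,y1):
    m=np.zeros_like(mask);m[y0:y1,x0:x1]=mask[y0:y1,x0:x1]
    m=m.astype(np.uint8)
    n,l,s,_=cv2.connectedComponentsWithStats(m);k=1+s[1:,4].argmax();vs,us=np.nonzero(l==k)
    P=np.array([ray(u,v,zz,c)[:2] for u,v in zip(us,vs)])
    r=cv2.minAreaRect((P*1000).astype(np.float32));print(name,s[k],'mean',P.mean(0).round(4),'rect',np.round(r[0],1),np.round(r[1],1),round(r[2],1),'zmed',np.median(p[vs,us,2]).round(4),'cloud',np.median(p[vs,us],0).round(4))
amb=(hsv[...,0]>12)&(hsv[...,0]<26)&(hsv[...,1]>190)&(hsv[...,2]>100)
rect(amb,'wax',.018,235,150,280,180)
rect(amb,'waxbig',.018,150,250,200,280)
dark=(im.max(2)<50)
rect(dark,'loupe',.026,320,140,350,170)
br=p[...,2]
rect((br>.004),'pin',.008,295,147,318,165)
rect((br>.04)&(br<.075),'tote',.058,300,175,440,250)
rect((br>.015),'tray',.029,130,170,238,245)
rect((br>.01),'book',.029,238,190,295,235)
for (u,v) in [(340,217),(367,215),(393,212),(354,214),(380,213),(265,214),(100,250),(187,205),(190,211),(254,105),(60,138),(125,230)]: print(u,v,p[v,u].round(4))
big=cv2.resize(im[140:300,130:440],None,fx=2.58,fy=2.58,interpolation=cv2.INTER_CUBIC);cv2.imwrite('pics/top1.png',big[:,:,::-1])
```

```text
wax [250 163   4   4   6] mean [0.6159 0.1139] rect [615.5 113.6] [12.5  4.1] 35.2 zmed 0.0157 cloud [0.6161 0.1147 0.0157]
waxbig [162 262   9   6  16] mean [0.319  0.3491] rect [320.5 346.5] [13.9 21.2] 33.0 zmed 0.0243 cloud [0.3206 0.3497 0.0243]
loupe [332 150   5   1   5] mean [ 0.6647 -0.1284] rect [ 664.7 -128.4] [ 0.  11.8] 1.7 zmed 0.0136 cloud [ 0.6681 -0.1296  0.0136]
pin [297 153  14  11  46] mean [ 0.6458 -0.0412] rect [647.6 -40.7] [44.4 16.2] 53.0 zmed 0.0074 cloud [ 0.6463 -0.0412  0.0074]
tote [386 184  40  53 495] mean [ 0.4902 -0.3464] rect [ 487.9 -331.5] [145.7  98.5] 8.2 zmed 0.058 cloud [ 0.4901 -0.3466  0.058 ]
tray [143 184  88  56 858] mean [0.4745 0.2998] rect [473.  295.2] [234.9 115. ] 78.2 zmed 0.0285 cloud [0.4717 0.296  0.0285]
book [ 242  198   44   33 1108] mean [0.4686 0.0719] rect [468.4  71.7] [ 80.5 115.4] 12.1 zmed 0.028 cloud [0.4682 0.072  0.028 ]
340 217 [ 0.4686 -0.1502  0.0124]
367 215 [ 0.4771 -0.2291  0.0095]
393 212 [ 0.488  -0.3047  0.0107]
354 214 [ 2.9890e-01 -1.0000e-03  1.3785e+00]
380 213 [ 0.4824 -0.2646  0.0219]
265 214 [0.4689 0.0674 0.0291]
100 250 [0.3458 0.47   0.1887]
187 205 [4.926e-01 2.995e-01 2.000e-04]
190 211 [0.466  0.2747 0.071 ]
254 105 [0.7956 0.112  0.0261]
60 138 [0.6706 0.6676 0.0511]
125 230 [0.4005 0.4223 0.1564]
```

View pics/top1.png

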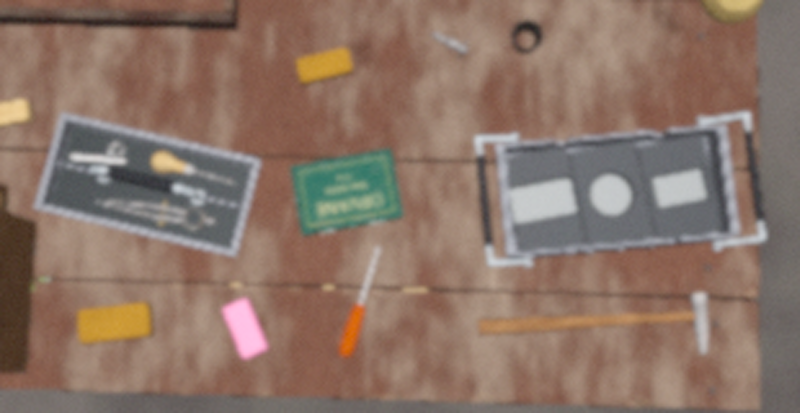

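Run:
```python
from h import *
z=np.load('/tmp/top.npz');im,d,p=z['im'],z['d'],z['p']
hsv=cv2.cvtColor(im,cv2.COLOR_RGB2HSV).astype(int)
c=robot.calibration('top')
def rect(mask,name,zz,x0,y0,x1,y1):
    m=np.zeros(mask.shape,np.uint8);m[y0:y1,x0:x1]=mask[y0:y1,x0:x1]
    n,l,s,_=cv2.connectedComponentsWithStats(m);k=1+s[1:,4].argmax();vs,us=np.nonzero(l==k)
    P=np.array([ray(u,v,zz,c)[:2] for u,v in zip(us,vs)])
    r=cv2.minAreaRect((P*1000).astype(np.float32));print(name,s[k],'mean',P.mean(0).round(4),'rect',np.round(r[0],1),np.round(r[1],1),round(r[2],1),'cloud',np.median(p[vs,us],0).round(4))
amb=(hsv[...,0]>12)&(hsv[...,0]<28)&(hsv[...,1]>170)&(hsv[...,2]>90)
print(hsv[165,256],hsv[265,174],im[154,334],im[150,333])
rect(amb,'wax',.018,235,150,280,180)
rect(amb,'waxbig',.018,150,250,200,280)
rect(im.max(2)<75,'loupe',.026,320,140,350,170)
L=(im.min(2)>135)
rect(L,'long',.011,328,205,352,228)
rect(L,'round',.008,356,203,378,225)
rect(L,'short',.014,380,203,405,222)
# tray handle
rect((p[...,2]>.06)&(p[...,2]<.08),'handle',.071,150,190,225,232)
rect((p[...,2]>.022)&(p[...,2]<.2),'trayrim',.029,143,175,235,245)
for zz in [(.045,.053),(.053,.064),(.064,.11)]:
    m=(p[...,2]>zz[0])&(p[...,2]<zz[1]);m[:, :310]=0;m[:,432:]=0;m[:180]=0;m[245:]=0
    vs,us=np.nonzero(m);print(zz,len(vs))
    for side in (us<345,us>390):
        q=p[vs[side],us[side]]; print(q.min(0).round(3),q.max(0).round(3),np.median(q,0).round(3))
```

```text
[ 20 192 205] [ 20 184 206] [154 128 112] [46 40 37]
wax [246 160  20  12 165] mean [0.6143 0.1024] rect [614.9 102.2] [26.3 57.7] 16.0 cloud [0.6145 0.1025 0.0176]
waxbig [161 258  27  14 308] mean [0.3165 0.3222] rect [317.1 322.7] [34.3 75.1] 6.4 cloud [0.316  0.3198 0.023 ]
loupe [330 149   9   6  27] mean [ 0.6629 -0.1301] rect [ 662.2 -129.6] [24.9 13.2] 77.2 cloud [ 0.6668 -0.1318  0.0147]
long [328 209  24  19 356] mean [ 0.4671 -0.1487] rect [ 467.2 -148.4] [42.4 76.2] 13.0 cloud [ 0.467  -0.1477  0.0112]
round [358 207  17  17 220] mean [ 0.4765 -0.227 ] rect [ 476.6 -227.2] [47.1 46.2] 46.1 cloud [ 0.4768 -0.2268  0.0076]
short [383 205  21  16 247] mean [ 0.4857 -0.3034] rect [ 485.7 -303.4] [36.6 57.7] 13.0 cloud [ 0.4852 -0.3034  0.0141]
handle [167 204  36  11 156] mean [0.4702 0.2918] rect [469.9 290.4] [101.7  13.7] 78.3 cloud [0.4709 0.2921 0.0684]
trayrim [143 184  88  56 582] mean [0.4719 0.2967] rect [471.1 294. ] [231.7 111.8] 78.2 cloud [0.474  0.298  0.0279]
(0.045, 0.053) 187
[ 0.39  -0.147  0.046] [ 0.535 -0.098  0.053] [ 0.447 -0.119  0.05 ]
[ 0.416 -0.36   0.045] [ 0.562 -0.293  0.053] [ 0.48  -0.338  0.05 ]
(0.053, 0.064) 526
[ 0.391 -0.156  0.053] [ 0.531 -0.087  0.064] [ 0.468 -0.106  0.058]
[ 0.421 -0.372  0.053] [ 0.563 -0.289  0.064] [ 0.486 -0.344  0.058]
(0.064, 0.11) 357
[ 0.39  -0.104  0.064] [ 0.528 -0.07   0.083] [ 0.459 -0.08   0.072]
[ 0.423 -0.381  0.064] [ 0.562 -0.343  0.081] [ 0.493 -0.37   0.072]
```

```bash
cat >> h.py <<'E'
def plan(x,y,z,yaw):
    """rows for a level tool: turn rz, then shift in tool axes after the turn; yaw = world angle (deg) of tool y, mod 180"""
    o=robot.get_obs();R=o['tool_rot'];p=o['tcp_pos']
    a=np.degrees(np.arctan2(R[1,1],R[0,1]));dy=(yaw-a+90)%180-90
    tilt=R.T@np.array([0,0,-1.]);rx,ry=-tilt[1]/np.pi,tilt[0]/np.pi
    w=np.radians(a+dy);ty=np.array([np.cos(w),np.sin(w),0]);tz=np.array([0,0,-1.]);tx=np.cross(ty,tz)
    D=np.array([x,y,z])-p;s=np.array([D@tx,D@ty,D@tz])/.06
    nt=int(np.ceil(abs(dy)/10.));ns=int(np.ceil(np.abs(s).max()/.8))
    print('t%.2f tcp'%o['t'],p.round(4),'yaw %.1f'%a,'gap %.3f'%o['finger_gap'],'j',o['joints'].round(2))
    print('turn total rz %.4f (x%d: %.4f) level rx %.4f ry %.4f'%(-dy/180,nt,-dy/180/max(nt,1),rx,ry))
    print('shift total',s.round(3),'x%d'%ns,(s/max(ns,1)).round(3))
E
python3 - <<'E'
from h import *
plan(.60,-.01,.35,16)
E
```

```text
t0.10 tcp [0.1479 0.5034 0.2307] yaw 73.6 gap 0.997 j [ 1.28  0.24 -0.01  1.32 -0.    1.57]
turn total rz 0.3201 (x6: 0.0534) level rx -0.0004 ry 0.0000
shift total [-10.301   4.885  -1.988] x13 [-0.792  0.376 -0.153]
```

{"fn": "jog_arm", "kwargs": {"targets": [[0,0,0.0534,0,0,-0.331,0],[0,0,0.0534,0,0,-0.331,0],[0,0,0.0534,0,0,-0.331,0],[0,0,0.0534,0,0,-0.331,0],[0,0,0.0534,0,0,-0.331,0],[0,0,0.0534,0,0,-0.331,0]]}}

```text
t: 0.85
tcp_pos: [0.1479, 0.5035, 0.3507]
tool_rot: [[-0.27, 0.963, -0.0], [0.963, 0.27, -0.001], [-0.001, -0.0, -1.0]]
ft_force: [0.3, 1.0, -0.1]
finger_gap: 1.0
gripper_force: 0.0
```

{"fn": "jog_arm", "kwargs": {"targets": [[0,0,0,-0.858,0.407,0,0],[0,0,0,-0.858,0.407,0,0],[0,0,0,-0.858,0.407,0,0],[0,0,0,-0.858,0.407,0,0],[0,0,0,-0.858,0.407,0,0],[0,0,0,-0.858,0.407,0,0],[0,0,0,-0.858,0.407,0,0],[0,0,0,-0.858,0.407,0,0],[0,0,0,-0.858,0.407,0,0],[0,0,0,-0.858,0.407,0,0],[0,0,0,-0.858,0.407,0,0],[0,0,0,-0.858,0.407,0,0]]}}

```text
t: 2.35
tcp_pos: [0.6005, -0.0114, 0.3502]
tool_rot: [[-0.275, 0.962, -0.0], [0.962, 0.275, 0.0], [0.0, -0.0, -1.0]]
ft_force: [0.3, 1.2, 0.3]
finger_gap: 0.999
gripper_force: 0.0
```

{"fn": "jog_arm", "kwargs": {"targets": [[0,0,0,0,0,0,0],[0,0,0,0,0,0,0]]}}

```text
t: 2.6
tcp_pos: [0.5992, -0.0097, 0.3499]
tool_rot: [[-0.274, 0.962, -0.001], [0.962, 0.274, 0.0], [0.001, -0.001, -1.0]]
ft_force: [0.2, -0.6, 0.5]
finger_gap: 0.998
gripper_force: 0.0
```

Run:
```python
from h import *
plan(.60,-.01,.35,16)
im,d,c=grab('wrist','w0.png');np.savez('/tmp/w0',im=im,d=d,p=cloud(d,c));print(c)
```

```text
t2.60 tcp [ 0.5992 -0.0097  0.3499] yaw 15.9 gap 0.998 j [-0.02  0.37  0.48  1.68  0.    1.28]
turn total rz -0.0005 (x1: -0.0005) level rx -0.0004 ry -0.0002
shift total [-0.007  0.011 -0.002] x1 [-0.007  0.011 -0.002]
{'intrinsics': array([[378.16469396,   0.        , 273.3678234 ],
       [  0.        , 378.16469396, 210.35665169],
       [  0.        ,   0.        ,   1.        ]]), 'position': array([0.57890298, 0.06365517, 0.49121357]), 'attitude': array([[ 0.9616182 , -0.26262334, -0.07949476],
       [ 0.27438485,  0.91841436,  0.2850053 ],
       [-0.00183992, -0.29587844,  0.95522383]])}
```

View pics/w0.png

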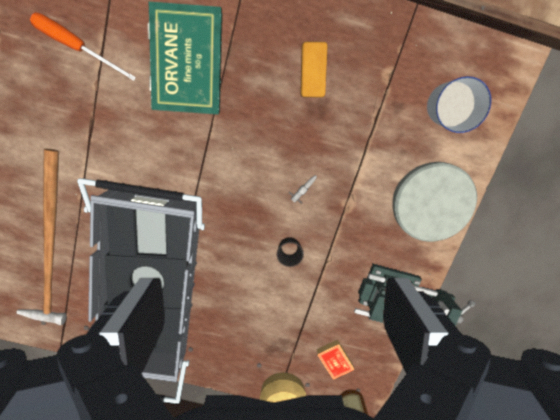

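The wrist view shows the wax at (314,70), the pin vice at (303,190), the loupe at (290,251) and the tote on the left at (145,280).

```bash
cat >> h.py <<'E'
def blob(mask,box,zz,c,name):
    x0,y0,x1,y1=box
    m=np.zeros(mask.shape,np.uint8);m[y0:y1,x0:x1]=mask[y0:y1,x0:x1]
    n,l,s,_=cv2.connectedComponentsWithStats(m);k=1+s[1:,4].argmax();vs,us=np.nonzero(l==k)
    P=np.array([ray(u,v,zz,c)[:2] for u,v in zip(us,vs)])
    w,V=np.linalg.eigh(np.cov(P.T));ang=np.degrees(np.arctan2(V[1,1],V[0,1]))%180
    e1=P@V[:,1];e0=P@V[:,0];mid=V@np.array([(e0.max()+e0.min())/2,(e1.max()+e1.min())/2])
    print(name,s[k][4],'mean',P.mean(0).round(4),'mid',mid.round(4),'long axis deg %.1f'%ang,'size',np.ptp(e1).round(4),np.ptp(e0).round(4))
    return P,us,vs
E
python3 - <<'E'
from h import *
z=np.load('/tmp/w0.npz');im,d,p=z['im'],z['d'],z['p']
c=robot.calibration('wrist')
hsv=cv2.cvtColor(im,cv2.COLOR_RGB2HSV).astype(int)
blob((hsv[...,0]>12)&(hsv[...,0]<28)&(hsv[...,1]>170)&(hsv[...,2]>120),(290,30,340,110),.018,c,'wax')
P,us,vs=blob((p[...,2]>.004)&(p[...,2]<.03),(280,165,330,212),.006,c,'pin');print(np.median(p[vs,us],0),p[vs,us,2].max())
g=hsv[...,2];print(g[190,295:312])
P,us,vs=blob((im.min(2)>95)&(abs(im[...,0].astype(int)-im[...,2])<40),(280,165,330,212),.005,c,'pin colour')
P,us,vs=blob((p[...,2]>.02)&(p[...,2]<.04),(270,230,312,275),.026,c,'loupe rim')
P,us,vs=blob(im.max(2)<75,(270,230,312,275),.02,c,'loupe dark')
L=im.min(2)>140
blob(L,(125,203,180,262),.011,c,'long')
big=cv2.resize(im[150:300,250:350],None,fx=4,fy=4,interpolation=cv2.INTER_CUBIC);cv2.imwrite('pics/w0b.png',big[:,:,::-1])
E
```

```text
wax 1315 mean [0.6158 0.1032] mid [0.616  0.1025] long axis deg 105.4 size 0.0598 0.0287
pin 193 mean [ 0.6491 -0.0415] mid [ 0.6496 -0.04  ] long axis deg 64.0 size 0.0451 0.0097
[ 0.64867319 -0.04183421  0.00660371] 0.009681889411859879
[156 146 127 128 152 183 206 218 213 209 198 175 150 154 157 159 160]
pin colour 254 mean [ 0.6486 -0.0428] mid [ 0.6497 -0.0402] long axis deg 64.7 size 0.0468 0.0222
loupe rim 200 mean [ 0.6567 -0.1287] mid [ 0.6556 -0.1271] long axis deg 117.6 size 0.0375 0.036
loupe dark 391 mean [ 0.6563 -0.129 ] mid [ 0.6554 -0.1266] long axis deg 112.3 size 0.0405 0.0329
long 1552 mean [ 0.4669 -0.1454] mid [ 0.4679 -0.1483] long axis deg 99.4 size 0.0737 0.0717
```

View pics/w0b.png

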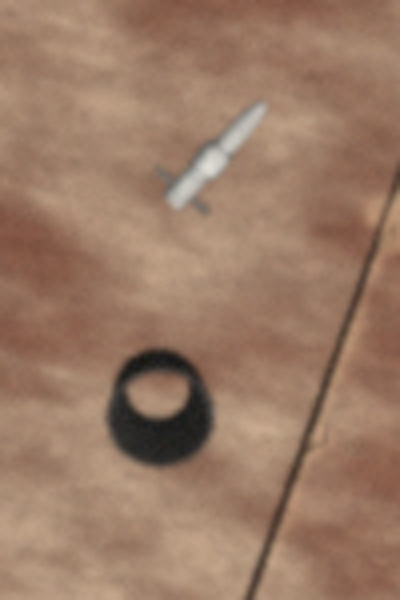

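Run:
```python
from h import *
c=robot.calibration('wrist')
print(ray(290,253,.026,c),ray(304.3,188.8,.006,c),ray(303,190,.01,c))
plan(.616,.1028,.12,15.4)
plan(.616,.1028,.009,15.4)
```

```text
[ 0.65549309 -0.12596051  0.026     ] [ 0.65047294 -0.04078213  0.006     ] [ 0.6487245  -0.04193328  0.01      ]
t2.65 tcp [ 0.599  -0.0092  0.3504] yaw 16.0 gap 0.996 j [-0.02  0.37  0.48  1.68  0.    1.28]
turn total rz 0.0032 (x1: 0.0032) level rx -0.0002 ry -0.0001
shift total [1.724 0.769 3.84 ] x5 [0.345 0.154 0.768]
t2.65 tcp [ 0.599  -0.0092  0.3504] yaw 16.0 gap 0.996 j [-0.02  0.37  0.48  1.68  0.    1.28]
turn total rz 0.0032 (x1: 0.0032) level rx -0.0002 ry -0.0001
shift total [1.724 0.769 5.69 ] x8 [0.215 0.096 0.711]
```

{"fn": "jog_arm", "kwargs": {"targets": [[0,0,0.0032,0,0,0,0],[0,0,0,0.345,0.154,0.768,0],[0,0,0,0.345,0.154,0.768,0],[0,0,0,0.345,0.154,0.768,0],[0,0,0,0.345,0.154,0.768,0],[0,0,0,0.345,0.154,0.768,0],[0,0,0,0,0,0.6,0],[0,0,0,0,0,0.6,0],[0,0,0,0,0,0.4,0],[0,0,0,0,0,0.25,0],[0,0,0,0,0,0,0],[0,0,0,0,0,0,0]]}}

```text
t: 4.15
tcp_pos: [0.6173, 0.1026, 0.0103]
tool_rot: [[-0.265, 0.964, 0.002], [0.964, 0.265, 0.0], [-0.0, 0.002, -1.0]]
ft_force: [-0.7, 0.1, -0.2]
finger_gap: 1.002
gripper_force: 0.0
```

{"fn": "jog_arm", "kwargs": {"newtons": 25, "targets": [[0,0,0,0,0,0,1],[0,0,0,0,0,0,1],[0,0,0,0,0,0,1],[0,0,0,0,0,0,1],[0,0,0,0,0,0,1],[0,0,0,0,0,0,1],[0,0,0,0,0,0,1],[0,0,0,0,0,0,1]]}}

```text
t: 5.15
tcp_pos: [0.6169, 0.1023, 0.0095]
tool_rot: [[-0.265, 0.964, 0.001], [0.964, 0.265, -0.0], [-0.0, 0.001, -1.0]]
ft_force: [-0.5, 0.2, 4.9]
finger_gap: 0.345
gripper_force: 25.4
```

Run:
```python
from h import *
plan(.616,.1028,.12,15.4)
plan(.467,-.1485,.12,6.9)
```

```text
t5.15 tcp [0.6169 0.1023 0.0095] yaw 15.4 gap 0.345 j [ 0.16  0.55 -0.12  0.9  -0.    1.47]
turn total rz -0.0001 (x1: -0.0001) level rx 0.0002 ry 0.0001
shift total [ 0.013 -0.012 -1.842] x3 [ 0.004 -0.004 -0.614]
t5.15 tcp [0.6169 0.1023 0.0095] yaw 15.4 gap 0.345 j [ 0.16  0.55 -0.12  0.9  -0.    1.47]
turn total rz 0.0471 (x1: 0.0471) level rx 0.0002 ry 0.0001
shift total [-3.849 -2.982 -1.842] x5 [-0.77  -0.596 -0.368]
```

{"fn": "jog_arm", "kwargs": {"targets": [[0,0,0,0,0,-0.6,1],[0,0,0.0235,0,0,-0.65,1],[0,0,0.0236,0,0,-0.6,1],[0,0,0,-0.77,-0.596,0,1],[0,0,0,-0.77,-0.596,0,1],[0,0,0,-0.77,-0.596,0,1],[0,0,0,-0.77,-0.596,0,1],[0,0,0,-0.77,-0.596,0,1],[0,0,0,0,0,0,1],[0,0,0,0,0,0,1]]}}

```text
t: 6.4
tcp_pos: [0.467, -0.1486, 0.1201]
tool_rot: [[-0.119, 0.993, 0.0], [0.993, 0.119, 0.0], [0.0, 0.0, -1.0]]
ft_force: [0.3, 0.1, -0.8]
finger_gap: 0.345
gripper_force: 25.0
```

Run:
```python
from h import *
plan(.467,-.1485,.022,6.9)
print(robot.get_obs()['gripper_force'])
```

```text
t6.40 tcp [ 0.467  -0.1486  0.1201] yaw 6.8 gap 0.345 j [-0.31  0.24 -0.3   1.02  0.    1.14]
turn total rz -0.0003 (x1: -0.0003) level rx 0.0001 ry -0.0001
shift total [ 1.000e-03 -0.000e+00  1.634e+00] x3 [ 0.    -0.     0.545]
25.00223010778427
```

{"fn": "jog_arm", "kwargs": {"targets": [[0,0,0,0,0,0.6,1],[0,0,0,0,0,0.5,1],[0,0,0,0,0,0.35,1],[0,0,0,0,0,0.15,1],[0,0,0,0,0,0,1],[0,0,0,0,0,0,1]]}}

```text
t: 7.15
tcp_pos: [0.4677, -0.1484, 0.0248]
tool_rot: [[-0.121, 0.993, 0.001], [0.993, 0.121, -0.0], [-0.001, 0.001, -1.0]]
ft_force: [0.7, 0.4, -0.3]
finger_gap: 0.346
gripper_force: 25.0
```

{"fn": "jog_arm", "kwargs": {"targets": [[0,0,0,0,0,0,0.5],[0,0,0,0,0,0,0.45],[0,0,0,0,0,0,0.45],[0,0,0,0,0,-0.6,0.45],[0,0,0,0,0,-0.8,0.45],[0,0,0,0,0,-0.8,0.4],[0,0,0,0,0,0,0.4]]}}

```text
t: 8.02
tcp_pos: [0.4689, -0.1493, 0.1598]
tool_rot: [[-0.12, 0.993, 0.006], [0.993, 0.12, -0.002], [-0.003, 0.006, -1.0]]
ft_force: [-0.2, 1.1, -0.1]
finger_gap: 0.595
gripper_force: 0.0
```

Run:
```python
from h import *
plan(.656,-.1275,.12,20)
plan(.656,-.1275,.014,20)
```

```text
t8.03 tcp [ 0.4689 -0.1493  0.1598] yaw 6.9 gap 0.595 j [-0.31  0.21 -0.23  1.12 -0.    1.14]
turn total rz -0.0728 (x2: -0.0364) level rx 0.0019 ry 0.0009
shift total [-0.725  3.054  0.663] x4 [-0.181  0.763  0.166]
t8.03 tcp [ 0.4689 -0.1493  0.1598] yaw 6.9 gap 0.595 j [-0.31  0.21 -0.23  1.12 -0.    1.14]
turn total rz -0.0728 (x2: -0.0364) level rx 0.0019 ry 0.0009
shift total [-0.725  3.054  2.429] x4 [-0.181  0.763  0.607]
```

{"fn": "jog_arm", "kwargs": {"targets": [[0,0,0,0,0.785,0.1,0.3],[0,0,0,0,0.785,0.2,0.2],[0,0,0,0,0.785,0.2,0],[0,0,0,0,0.785,0.2,0],[0,0,0,0,0,0,0],[0,0,0,0,0,0,0]]}}

```text
t: 8.78
tcp_pos: [0.653, -0.1258, 0.113]
tool_rot: [[-0.12, 0.993, -0.002], [0.993, 0.12, 0.0], [0.001, -0.002, -1.0]]
ft_force: [0.1, -0.3, 0.2]
finger_gap: 1.0
gripper_force: 0.0
```

Run:
```python
from h import *
plan(.656,-.1275,.014,6.9)
im,d,c=grab('wrist','w1.png');p=cloud(d,c)
P,us,vs=blob((p[...,2]>.02)&(p[...,2]<.035)&(im.max(2)<90),(150,60,400,330),.026,c,'loupe rim');print(us.mean(),vs.mean(),np.median(p[vs,us],0))
P,us,vs=blob((im.max(2)<75)&(p[...,2]<.035),(150,60,400,330),.026,c,'loupe dark');print(us.mean(),vs.mean())
```

```text
t8.78 tcp [ 0.653  -0.1258  0.113 ] yaw 6.9 gap 1.000 j [-0.19  0.53  0.14  1.18 -0.    1.26]
turn total rz 0.0000 (x1: 0.0000) level rx -0.0007 ry -0.0002
shift total [-0.034  0.046  1.649] x3 [-0.011  0.015  0.55 ]
loupe rim 746 mean [ 0.6558 -0.1291] mid [ 0.6555 -0.1278] long axis deg 103.9 size 0.0362 0.0351
277.1461126005362 223.71849865951742 [ 0.65631909 -0.13215486  0.02393617]
loupe dark 1683 mean [ 0.6557 -0.1288] mid [ 0.6552 -0.1263] long axis deg 100.2 size 0.0379 0.0344
277.09685086155673 223.26975638740345
```

View pics/w1.png

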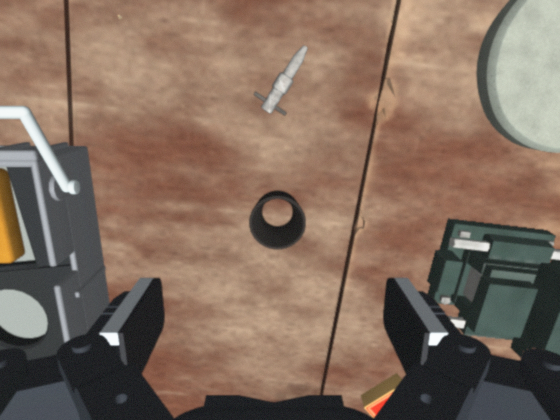

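{"fn": "jog_arm", "kwargs": {"targets": [[0,0,0,-0.04,0.042,0.6,0],[0,0,0,0,0,0.6,0],[0,0,0,0,0,0.4,0],[0,0,0,0,0,0.05,0],[0,0,0,0,0,0,0.3],[0,0,0,0,0,0,1],[0,0,0,0,0,0,1],[0,0,0,0,0,0,1],[0,0,0,0,0,0,1],[0,0,0,0,0,0,1],[0,0,0,0,0,0,1]]}}

```text
t: 10.2
tcp_pos: [0.6574, -0.1281, 0.0166]
tool_rot: [[-0.12, 0.993, 0.002], [0.993, 0.12, -0.001], [-0.001, 0.002, -1.0]]
ft_force: [-1.4, -0.7, 6.5]
finger_gap: 0.399
gripper_force: 24.4
```

Run:
```python
from h import *
plan(.4768,-.227,.12,6.9)
```

```text
t10.20 tcp [ 0.6574 -0.1281  0.0166] yaw 6.9 gap 0.399 j [-0.19  0.61  0.01  0.97 -0.    1.26]
turn total rz 0.0000 (x1: 0.0000) level rx 0.0006 ry 0.0003
shift total [-1.274 -3.186 -1.724] x4 [-0.319 -0.796 -0.431]
```

{"fn": "jog_arm", "kwargs": {"targets": [[0,0,0,0,0,-0.3,1],[0,0,0,0,0,-0.7,1],[0,0,0,0,0,-0.724,1],[0,0,0,-0.319,-0.796,0,1],[0,0,0,-0.319,-0.796,0,1],[0,0,0,-0.319,-0.796,0,1],[0,0,0,-0.319,-0.796,0,1],[0,0,0,0,0,0,1],[0,0,0,0,0,0,1]]}}

```text
t: 11.32
tcp_pos: [0.477, -0.2273, 0.1198]
tool_rot: [[-0.119, 0.993, 0.002], [0.993, 0.119, -0.001], [-0.001, 0.002, -1.0]]
ft_force: [0.2, 0.4, 0.4]
finger_gap: 0.397
gripper_force: 25.2
```

Run:
```python
from h import *
plan(.4768,-.227,.025,6.9)
grab('wrist','w2.png')
im,d,c=grab('scene');a=cv2.resize(im[150:330,230:430],None,fx=3,fy=3,interpolation=cv2.INTER_CUBIC)
w=cv2.imread('pics/w2.png')
cv2.imwrite('pics/w2b.png',cv2.resize(np.hstack([cv2.resize(w,(560,420)),cv2.resize(a[:,:,::-1],(467,420))]),(800,328)))
```

```text
t11.32 tcp [ 0.477  -0.2273  0.1198] yaw 6.9 gap 0.397 j [-0.44  0.3  -0.22  1.05  0.    1.01]
turn total rz -0.0002 (x1: -0.0002) level rx 0.0006 ry 0.0003
shift total [ 0.005 -0.003  1.579] x2 [ 0.003 -0.001  0.79 ]
```

View pics/w2b.png

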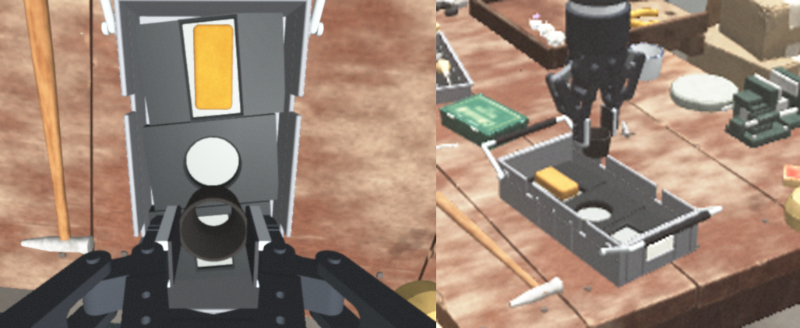

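{"fn": "jog_arm", "kwargs": {"targets": [[0,0,0,0,0,0.55,1],[0,0,0,0,0,0.5,1],[0,0,0,0,0,0.35,1],[0,0,0,0,0,0.16,1],[0,0,0,0,0,0,1],[0,0,0,0,0,0,1]]}}

```text
t: 12.18
tcp_pos: [0.477, -0.2269, 0.0253]
tool_rot: [[-0.121, 0.993, 0.001], [0.993, 0.121, -0.0], [-0.0, 0.001, -1.0]]
ft_force: [0.6, -0.1, -0.5]
finger_gap: 0.395
gripper_force: 25.6
```

{"fn": "jog_arm", "kwargs": {"targets": [[0,0,0,0,0,0,0.5],[0,0,0,0,0,0,0.4],[0,0,0,0,0,0,0.4],[0,0,0,0,0,0,0.4],[0,0,0,0,0,-0.4,0.4],[0,0,0,0,0,-0.8,0.4],[0,0,0,0,0,-0.8,0.4],[0,0,0,0,0,0,0.4]]}}

```text
t: 13.18
tcp_pos: [0.4783, -0.2279, 0.1486]
tool_rot: [[-0.12, 0.993, 0.006], [0.993, 0.12, -0.003], [-0.004, 0.006, -1.0]]
ft_force: [1.0, -0.1, 0.2]
finger_gap: 0.602
gripper_force: 0.0
```

Run:
```python
from h import *
plan(.650,-.0405,.10,154.4)
```

```text
t13.18 tcp [ 0.4783 -0.2279  0.1486] yaw 6.9 gap 0.602 j [-0.44  0.28 -0.17  1.11 -0.    1.01]
turn total rz 0.1805 (x4: 0.0451) level rx 0.0018 ry 0.0012
shift total [4.054 1.232 0.81 ] x6 [0.676 0.205 0.135]
```

{"fn": "jog_arm", "kwargs": {"targets": [[0,0,0.0451,0,0,0,0.4],[0,0,0.0451,0,0,0,0.4],[0,0,0.0451,0,0,0,0.4],[0,0,0.0451,0,0,0,0.4],[0,0,0,0.676,0.205,0,0.4],[0,0,0,0.676,0.205,0,0.4],[0,0,0,0.676,0.205,0.2,0.4],[0,0,0,0.676,0.205,0.2,0.4],[0,0,0,0.676,0.205,0.2,0.4],[0,0,0,0.676,0.205,0.2,0.4],[0,0,0,0,0,0,0.4],[0,0,0,0,0,0,0.4]]}}

```text
t: 14.68
tcp_pos: [0.647, -0.0394, 0.096]
tool_rot: [[0.431, 0.902, -0.002], [0.902, -0.431, -0.0], [-0.001, -0.002, -1.0]]
ft_force: [-0.5, -0.7, -0.2]
finger_gap: 0.599
gripper_force: 0.0
```

Run:
```python
from h import *
plan(.650,-.0405,.004,154.4)
im,d,c=grab('wrist','w3.png');p=cloud(d,c);np.savez('/tmp/w3',im=im,d=d,p=p)
P,us,vs=blob((p[...,2]>.003)&(p[...,2]<.02),(180,120,400,330),.006,c,'pin');print(us.mean(),vs.mean(),us.min(),us.max(),vs.min(),vs.max(),np.median(p[vs,us],0))
```

```text
t14.68 tcp [ 0.647  -0.0394  0.096 ] yaw -25.6 gap 0.599 j [-0.06  0.52  0.06  1.12 -0.    1.96]
turn total rz 0.0003 (x1: 0.0003) level rx -0.0005 ry 0.0003
shift total [0.005 0.053 1.534] x2 [0.003 0.026 0.767]
pin 887 mean [ 0.6487 -0.0431] mid [ 0.6501 -0.0406] long axis deg 63.8 size 0.0454 0.023
278.64261555806087 220.29199549041715 261 296 182 249 [ 0.64912553 -0.0432174   0.00651716]
```

View pics/w3.png

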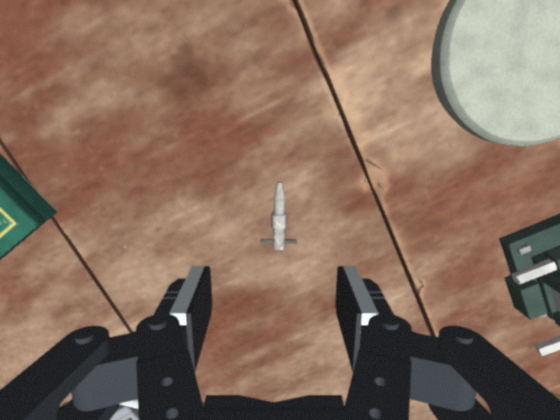

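{"fn": "jog_arm", "kwargs": {"targets": [[0,0,0,0.005,0.05,0.6,0.4],[0,0,0,0,0,0.5,0.4],[0,0,0,0,0,0.3,0.4],[0,0,0,0,0,0.13,0.4],[0,0,0,0,0,0,0.6],[0,0,0,0,0,0,0.7],[0,0,0,0,0,0,1],[0,0,0,0,0,0,1],[0,0,0,0,0,0,1],[0,0,0,0,0,0,1],[0,0,0,0,0,0,1]]}}

```text
t: 16.1
tcp_pos: [0.6513, -0.0404, 0.0059]
tool_rot: [[0.432, 0.902, 0.001], [0.902, -0.432, -0.0], [0.0, 0.001, -1.0]]
ft_force: [-1.1, -0.2, 6.3]
finger_gap: 0.091
gripper_force: 24.9
```

Run:
```python
from h import *
plan(.4857,-.3034,.12,6.9)
```

```text
t16.10 tcp [ 0.6513 -0.0404  0.0059] yaw -25.6 gap 0.091 j [-0.06  0.59 -0.05  0.92 -0.    1.96]
turn total rz -0.1804 (x4: -0.0451) level rx 0.0004 ry -0.0001
shift total [-4.02  -3.266 -1.901] x6 [-0.67  -0.544 -0.317]
```

{"fn": "jog_arm", "kwargs": {"targets": [[0,0,0,0,0,0,0.7],[0,0,0,0,0,0,0.6],[0,0,0,0,0,0,0.6],[0,0,0,0,0,0.08,0.6],[0,0,0,0,0,0,0.6],[0,0,0,0,0,0,0.6]]}}

```text
t: 16.85
tcp_pos: [0.6506, -0.0403, 0.0002]
tool_rot: [[0.432, 0.902, -0.0], [0.902, -0.432, -0.0], [-0.0, -0.0, -1.0]]
ft_force: [-0.4, -0.3, 0.3]
finger_gap: 0.4
gripper_force: 0.0
```

{"fn": "jog_arm", "kwargs": {"targets": [[0,0,0,0,0,0,1],[0,0,0,0,0,0,1],[0,0,0,0,0,0,1],[0,0,0,0,0,0,1],[0,0,0,0,0,0,1]]}}

```text
t: 17.48
tcp_pos: [0.6509, -0.0403, 0.0005]
tool_rot: [[0.432, 0.902, 0.0], [0.902, -0.432, -0.0], [0.0, 0.0, -1.0]]
ft_force: [0.4, -0.0, 3.5]
finger_gap: 0.099
gripper_force: 25.0
```

{"fn": "jog_arm", "kwargs": {"targets": [[0,0,0,0,0,-0.4,1],[0,0,0,0,0,-0.8,1],[0,0,0,0,0,-0.8,1],[0,0,-0.0451,0,0,0,1],[0,0,-0.0451,0,0,0,1],[0,0,-0.0451,0,0,0,1],[0,0,-0.0451,0,0,0,1],[0,0,0,0,0,0,1]]}}

```text
t: 18.48
tcp_pos: [0.6505, -0.0403, 0.12]
tool_rot: [[-0.119, 0.993, -0.001], [0.993, 0.119, -0.0], [-0.0, -0.001, -1.0]]
ft_force: [0.7, 0.7, 0.0]
finger_gap: 0.106
gripper_force: 24.5
```

Run:
```python
from h import *
plan(.4857,-.3034,.12,6.9)
```

```text
t18.48 tcp [ 0.6505 -0.0403  0.12  ] yaw 6.8 gap 0.106 j [-0.06  0.51  0.11  1.17 -0.    1.39]
turn total rz -0.0003 (x1: -0.0003) level rx -0.0002 ry 0.0000
shift total [-4.023e+00 -3.254e+00  1.000e-03] x6 [-0.671 -0.542  0.   ]
```

{"fn": "jog_arm", "kwargs": {"targets": [[0,0,0,-0.671,-0.542,0,1],[0,0,0,-0.671,-0.542,0,1],[0,0,0,-0.671,-0.542,0,1],[0,0,0,-0.671,-0.542,0,1],[0,0,0,-0.671,-0.542,0,1],[0,0,0,-0.671,-0.542,0,1],[0,0,0,0,0,0,1],[0,0,0,0,0,0,1]]}}

```text
t: 19.48
tcp_pos: [0.486, -0.3035, 0.1203]
tool_rot: [[-0.117, 0.993, 0.0], [0.993, 0.117, 0.0], [0.0, 0.0, -1.0]]
ft_force: [-0.4, 0.6, -0.2]
finger_gap: 0.105
gripper_force: 24.5
```

Run:
```python
from h import *
plan(.4857,-.3034,.02,6.9)
im,d,c=grab('wrist','w4.png')
im2,d2,c2=grab('top')
a=cv2.resize(im2[180:250,300:440],(560,280),interpolation=cv2.INTER_CUBIC)
cv2.imwrite('pics/w4b.png',np.vstack([im[:320],a])[:,:,::-1])
```

```text
t19.48 tcp [ 0.486  -0.3035  0.1203] yaw 6.7 gap 0.105 j [-0.56  0.38 -0.11  1.09  0.    0.89]
turn total rz -0.0009 (x1: -0.0009) level rx 0.0000 ry -0.0001
shift total [ 0.003 -0.004  1.672] x3 [ 0.001 -0.001  0.557]
```

View pics/w4b.png

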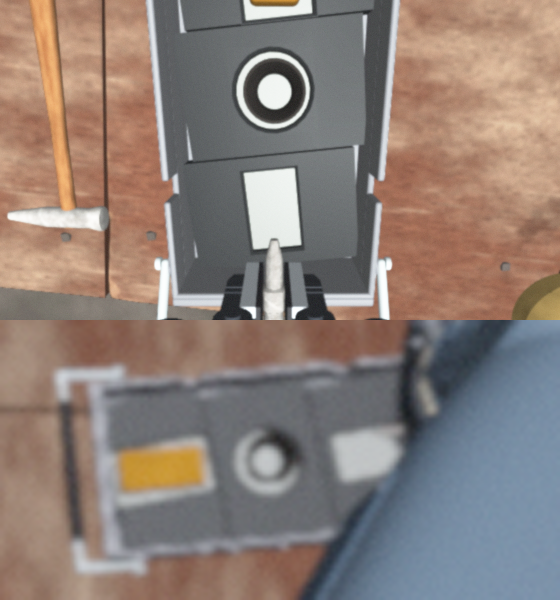

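Run:
```python
from h import *
im=cv2.imread('pics/w4.png')[:,:,::-1];c=robot.calibration('wrist')
m=(im.min(2)>150)
P,us,vs=blob(m,(235,160,310,252),.014,c,'short')
r=cv2.minAreaRect((P*1000).astype(np.float32));print(r)
pts=np.array([(243,172),(297,166),(301,247),(252,252)]);Q=np.array([ray(u,v,.014,c)[:2] for u,v in pts]);print(Q.round(4),Q.mean(0))
plan(*Q.mean(0),.02,12.5)
Q=np.array([ray(u,v,.058,c)[:2] for u,v in [(151,30),(168,200),(395,30),(378,190)]]);print(Q.round(4))
```

```text
short 3898 mean [ 0.4862 -0.3021] mid [ 0.4866 -0.3043] long axis deg 102.4 size 0.0589 0.0343
((486.6620788574219, -304.31829833984375), (34.21824645996094, 58.83225631713867), 12.574275016784668)
[[ 0.4635 -0.2792]
 [ 0.4986 -0.2709]
 [ 0.5094 -0.3278]
 [ 0.4754 -0.3358]] [ 0.48674295 -0.3034301 ]
t19.57 tcp [ 0.4866 -0.3027  0.1203] yaw 6.9 gap 0.101 j [-0.56  0.38 -0.11  1.09  0.    0.89]
turn total rz -0.0312 (x1: -0.0312) level rx 0.0000 ry -0.0000
shift total [-1.200e-02  1.000e-03  1.672e+00] x3 [-0.004  0.     0.557]
[[ 0.4144 -0.2049]
 [ 0.426  -0.2908]
 [ 0.5333 -0.1905]
 [ 0.5413 -0.271 ]]
```

{"fn": "jog_arm", "kwargs": {"targets": [[0,0,-0.031,0,0,0.5,1],[0,0,0,-0.012,0,0.5,1],[0,0,0,0,0,0.4,1],[0,0,0,0,0,0.2,1],[0,0,0,0,0,0.08,1],[0,0,0,0,0,0,1],[0,0,0,0,0,0,1],[0,0,0,0,0,0,1]]}}

```text
t: 20.58
tcp_pos: [0.4865, -0.3045, 0.0202]
tool_rot: [[-0.216, 0.976, 0.001], [0.976, 0.216, -0.001], [-0.001, 0.001, -1.0]]
ft_force: [0.1, 0.1, 0.3]
finger_gap: 0.103
gripper_force: 24.5
```

{"fn": "jog_arm", "kwargs": {"targets": [[0,0,0,0,0,0.04,1],[0,0,0,0,0,0,1],[0,0,0,0,0,0,1]]}}

```text
t: 20.95
tcp_pos: [0.4861, -0.3043, 0.0171]
tool_rot: [[-0.216, 0.976, -0.0], [0.976, 0.216, -0.0], [-0.0, -0.0, -1.0]]
ft_force: [0.6, 0.5, -0.7]
finger_gap: 0.104
gripper_force: 24.5
```

{"fn": "jog_arm", "kwargs": {"targets": [[0,0,0,0,0,0,0.8],[0,0,0,0,0,0,0.7],[0,0,0,0,0,0,0.7],[0,0,0,0,0,-0.4,0.7],[0,0,0,0,0,-0.8,0.7],[0,0,0,-0.6,0,-0.8,0.7],[0,0,0,-0.6,0,0,0.7],[0,0,0,0,0,0,0.7]]}}

```text
t: 21.95
tcp_pos: [0.5026, -0.3766, 0.1375]
tool_rot: [[-0.214, 0.977, 0.002], [0.977, 0.214, -0.001], [-0.002, 0.002, -1.0]]
ft_force: [0.0, 0.5, -1.2]
finger_gap: 0.3
gripper_force: 0.0
```

Run:
```python
from h import *
c=robot.calibration('wrist');im,d=robot.grab_frame('wrist');p=cloud(d,c);np.savez('/tmp/w5',im=im,d=d,p=p)
cv2.imwrite('pics/w5.png',im[:,:,::-1])
plan(.459,-.080,.2,96.9)
```

```text
t22.00 tcp [ 0.5018 -0.3751  0.1369] yaw 12.4 gap 0.303 j [-0.64  0.45  0.06  1.18  0.    0.71]
turn total rz -0.4694 (x9: -0.0522) level rx 0.0001 ry -0.0001
shift total [ 0.117  4.969 -1.052] x7 [ 0.017  0.71  -0.15 ]
```

View pics/w5.png

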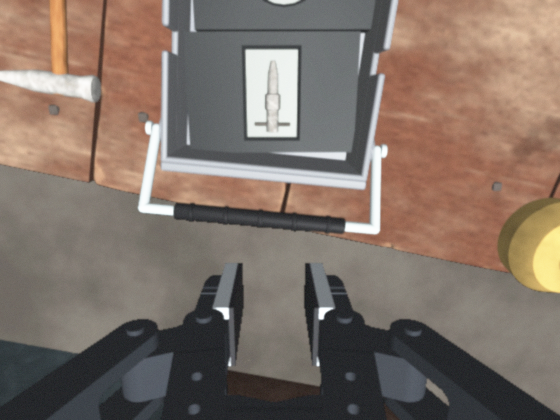

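The pin vice lies in its cut-out at (272,93). The near bail's sleeve runs from (176,211) to (344,226).

Run:
```python
from h import *
z=np.load('/tmp/w5.npz');im,p=z['im'],z['p'];c=robot.calibration('wrist')
for u,v in [(176,211),(344,226),(260,218)]: print(ray(u,v,.072,c).round(4))
m=(p[...,2]>.055)&(p[...,2]<.09)&(im.max(2)<80)
P,us,vs=blob(m,(165,195,360,240),.072,c,'sleeve');print(np.median(p[vs,us],0))
C=np.array([.4766,-.227]);a=np.radians(-83.2);u=np.array([np.cos(a),np.sin(a)])
b=C+.147*u;print('pred',b, C-.147*u)
plan(*b,.12,96.8)
```

```text
[ 0.4452 -0.3754  0.072 ]
[ 0.5414 -0.3635  0.072 ]
[ 0.4929 -0.3692  0.072 ]
sleeve 2462 mean [ 0.489  -0.3698] mid [ 0.4926 -0.3695] long axis deg 7.4 size 0.0978 0.0108
[ 0.4881231  -0.3717746   0.07245522]
pred [ 0.49400538 -0.37296593] [ 0.45919462 -0.08103407]
t22.00 tcp [ 0.5018 -0.3751  0.1369] yaw 12.4 gap 0.303 j [-0.64  0.45  0.06  1.18  0.    0.71]
turn total rz -0.4688 (x9: -0.0521) level rx 0.0001 ry -0.0001
shift total [0.125 0.051 0.281] x1 [0.125 0.051 0.281]
```

{"fn": "jog_arm", "kwargs": {"targets": [[0,0,-0.0521,0,0,0,0.76],[0,0,-0.0521,0,0,0,0.76],[0,0,-0.0521,0,0,0,0.76],[0,0,-0.0521,0,0,0,0.76],[0,0,-0.0521,0,0,0,0.76],[0,0,-0.0521,0,0,0,0.76],[0,0,-0.0521,0,0,0,0.76],[0,0,-0.0521,0,0,0,0.76],[0,0,-0.0521,0,0,0,0.76],[0,0,0,0.125,0.07,0.28,0.76],[0,0,0,0,0,0,0.76],[0,0,0,0,0,0,0.76]]}}

```text
t: 23.5
tcp_pos: [0.494, -0.3708, 0.1207]
tool_rot: [[-0.993, -0.12, 0.0], [-0.12, 0.993, 0.0], [-0.0, 0.0, -1.0]]
ft_force: [0.3, -0.2, -0.0]
finger_gap: 0.24
gripper_force: 0.0
```

```bash
cat >> h.py <<'E'
def arc(s,up=.0125,ths=(2.6,2.3,2.0,1.7,1.4,1.1,.8,.5,.3)):
    """tool-axis steps carrying a caged bar; s=+1 for the near(-y world) end u=+ , -1 other; tool y at 96.8deg so u=-ty"""
    y=[104-50*np.cos(t) for t in ths];z=[44+50*np.sin(t) for t in ths]
    for a,b,c2,d in zip(y,y[1:],z,z[1:]): print('ty %.3f tz %.3f'%(-s*(b-a)/60,-(d-c2)/60))
E
python3 - <<'E'
from h import *
plan(.4935,-.371,.057,96.8)
arc(1)
E
```

```text
t23.50 tcp [ 0.494  -0.3708  0.1207] yaw 96.9 gap 0.240 j [-0.64  0.45  0.01  1.13  0.   -0.76]
turn total rz 0.0005 (x1: 0.0005) level rx 0.0000 ry 0.0000
shift total [ 0.009 -0.002  1.061] x2 [ 0.004 -0.001  0.531]
ty 0.159 tz -0.192
ty 0.208 tz -0.136
ty 0.239 tz -0.069
ty 0.249 tz 0.005
ty 0.236 tz 0.079
ty 0.203 tz 0.145
ty 0.151 tz 0.198
ty 0.065 tz 0.153
```

{"fn": "jog_arm", "kwargs": {"targets": [[0,0,0,0,0,0.4,0.76],[0,0,0,0,0,0.3,0.76],[0,0,0,0,0,0.2,0.76],[0,0,0,0,0,0.15,0.76],[0,0,0,0,0,0,0.76],[0,0,0,0,0,0,0.76]]}}

```text
t: 24.25
tcp_pos: [0.4941, -0.3715, 0.0579]
tool_rot: [[-0.993, -0.12, 0.001], [-0.12, 0.993, -0.001], [-0.001, -0.001, -1.0]]
ft_force: [0.0, -0.3, -0.7]
finger_gap: 0.24
gripper_force: 0.0
```

{"fn": "jog_arm", "kwargs": {"targets": [[0,0,0,0,0.159,-0.192,0.76],[0,0,0,0,0.208,-0.136,0.76],[0,0,0,0,0.239,-0.069,0.76],[0,0,0,0,0.249,0.005,0.76],[0,0,0,0,0.236,0.079,0.76],[0,0,0,0,0.203,0.145,0.76],[0,0,0,0,0.151,0.198,0.76],[0,0,0,0,0.065,0.153,0.76],[0,0,0,0,0,0,0.76],[0,0,0,0,0,0,0.76]]}}

```text
t: 25.5
tcp_pos: [0.4831, -0.2817, 0.0464]
tool_rot: [[-0.993, -0.12, 0.0], [-0.12, 0.993, -0.0], [-0.0, -0.0, -1.0]]
ft_force: [0.0, 0.4, 0.3]
finger_gap: 0.24
gripper_force: 0.0
```

{"fn": "jog_arm", "kwargs": {"targets": [[0,0,0,0,0,-0.5,0.76],[0,0,0,0,0,-0.7,0.76],[0,0,0,0,0,-0.5,0.76],[0,0,0,0,0,0,0.76],[0,0,0,0,0,0,0.76]]}}

```text
t: 26.12
tcp_pos: [0.4827, -0.2815, 0.148]
tool_rot: [[-0.993, -0.119, -0.0], [-0.119, 0.993, -0.0], [0.0, -0.0, -1.0]]
ft_force: [0.2, -0.8, -0.9]
finger_gap: 0.244
gripper_force: 0.0
```

Run:
```python
from h import *
c=robot.calibration('wrist');im,d=robot.grab_frame('wrist')
im2,d2,c2=grab('scene');a=cv2.resize(im2[180:320,230:430],(560,392),interpolation=cv2.INTER_CUBIC)
cv2.imwrite('pics/w6.png',cv2.resize(np.hstack([im,cv2.resize(a,(560,420))]),(800,300))[:,:,::-1])
plan(.4592,-.081,.12,96.8);plan(.4592,-.081,.16,96.8)
```

```text
t26.23 tcp [ 0.4824 -0.2812  0.1473] yaw 96.9 gap 0.239 j [-0.53  0.34 -0.09  1.14 -0.   -0.65]
turn total rz 0.0004 (x1: 0.0004) level rx 0.0003 ry -0.0004
shift total [-0.012  3.359  0.455] x5 [-0.002  0.672  0.091]
t26.23 tcp [ 0.4824 -0.2812  0.1473] yaw 96.9 gap 0.239 j [-0.53  0.34 -0.09  1.14 -0.   -0.65]
turn total rz 0.0004 (x1: 0.0004) level rx 0.0003 ry -0.0004
shift total [-0.012  3.359 -0.211] x5 [-0.002  0.672 -0.042]
```

View pics/w6.png

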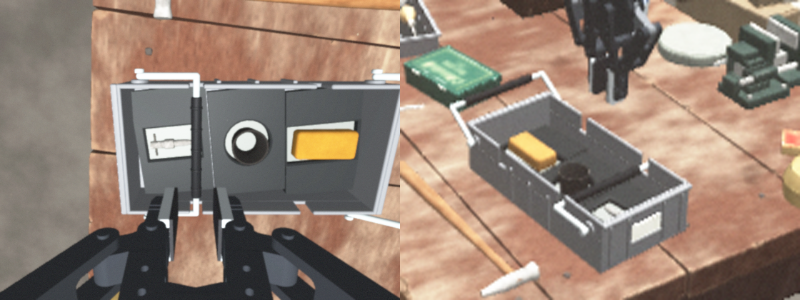

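Bail B is in, the three items are in their cut-outs, and the other bail still leans out.

{"fn": "jog_arm", "kwargs": {"targets": [[0,0,0,0,0.672,0,0.76],[0,0,0,0,0.672,0,0.76],[0,0,0,0,0.672,0,0.76],[0,0,0,0,0.672,0,0.76],[0,0,0,0,0.672,0.2,0.76],[0,0,0,0,0,0.25,0.76],[0,0,0,0,0,0,0.76]]}}

```text
t: 27.1
tcp_pos: [0.4576, -0.0806, 0.12]
tool_rot: [[-0.993, -0.121, -0.003], [-0.121, 0.993, 0.0], [0.003, 0.001, -1.0]]
ft_force: [-0.7, -0.3, -0.0]
finger_gap: 0.239
gripper_force: 0.0
```

Run:
```python
from h import *
plan(.4592,-.081,.057,96.8)
c=robot.calibration('wrist');im,d=robot.grab_frame('wrist');p=cloud(d,c)
m=(p[...,2]>.06)&(p[...,2]<.09)&(im.max(2)<80)
P,us,vs=blob(m,(0,0,560,330),.072,c,'sleeve');print(us.mean(),vs.mean(),np.median(p[vs,us],0))
arc(-1)
```

```text
t27.10 tcp [ 0.4576 -0.0806  0.12  ] yaw 96.9 gap 0.239 j [-0.17  0.21 -0.35  1.01 -0.   -0.3 ]
turn total rz 0.0008 (x1: 0.0008) level rx 0.0002 ry -0.0009
shift total [-0.025 -0.01   1.05 ] x2 [-0.013 -0.005  0.525]
sleeve 2737 mean [ 0.4569 -0.0811] mid [ 0.4588 -0.0807] long axis deg 6.8 size 0.0984 0.0102
271.4318597004019 237.06832298136646 [ 0.45599641 -0.08107276  0.07258654]
ty -0.159 tz -0.192
ty -0.208 tz -0.136
ty -0.239 tz -0.069
ty -0.249 tz 0.005
ty -0.236 tz 0.079
ty -0.203 tz 0.145
ty -0.151 tz 0.198
ty -0.065 tz 0.153
```

{"fn": "jog_arm", "kwargs": {"targets": [[0,0,0,0,0,0.4,0.76],[0,0,0,0,0,0.3,0.76],[0,0,0,0,0,0.2,0.76],[0,0,0,0,0,0.14,0.76],[0,0,0,0,0,0,0.76],[0,0,0,0,0,0,0.76]]}}

```text
t: 27.9
tcp_pos: [0.4591, -0.0813, 0.0594]
tool_rot: [[-0.993, -0.12, 0.001], [-0.12, 0.993, -0.0], [-0.001, -0.0, -1.0]]
ft_force: [-0.1, 0.0, -1.0]
finger_gap: 0.24
gripper_force: 0.0
```

{"fn": "jog_arm", "kwargs": {"targets": [[0,0,0,0,-0.159,-0.192,0.76],[0,0,0,0,-0.208,-0.136,0.76],[0,0,0,0,-0.239,-0.069,0.76],[0,0,0,0,-0.249,0.005,0.76],[0,0,0,0,-0.236,0.079,0.76],[0,0,0,0,-0.203,0.145,0.76],[0,0,0,0,-0.151,0.198,0.76],[0,0,0,0,-0.065,0.153,0.76],[0,0,0,0,0,0,0.76],[0,0,0,0,0,0,0.76]]}}

```text
t: 29.15
tcp_pos: [0.4696, -0.1708, 0.048]
tool_rot: [[-0.993, -0.12, -0.0], [-0.12, 0.993, 0.0], [0.0, 0.0, -1.0]]
ft_force: [-0.0, 0.5, -0.8]
finger_gap: 0.243
gripper_force: 0.0
```

{"fn": "jog_arm", "kwargs": {"targets": [[0,0,0,0,0,-0.5,0.76],[0,0,0,0,0,-0.7,0.76],[0,0,0,0,0,-0.8,0.6],[0,0,0,0,0,-0.5,0.5],[0,0,0,0,0,0,0.5]]}}

```text
t: 29.78
tcp_pos: [0.471, -0.1712, 0.2008]
tool_rot: [[-0.993, -0.12, 0.005], [-0.12, 0.993, -0.002], [-0.005, -0.002, -1.0]]
ft_force: [-0.2, 0.3, -0.7]
finger_gap: 0.498
gripper_force: 0.0
```

Run:
```python
from h import *
c=robot.calibration('wrist');im,d=robot.grab_frame('wrist')
im2,d2,c2=grab('scene');a=cv2.resize(im2[180:320,230:430],(560,392),interpolation=cv2.INTER_CUBIC)
cv2.imwrite('pics/w7.png',cv2.resize(np.hstack([im,cv2.resize(a,(560,420))]),(800,300))[:,:,::-1])
plan(.4705,.2915,.22,168.2)
```

```text
t29.88 tcp [ 0.4696 -0.1708  0.198 ] yaw 96.9 gap 0.499 j [-0.35  0.21 -0.14  1.22 -0.   -0.47]
turn total rz -0.3961 (x8: -0.0495) level rx -0.0001 ry 0.0002
shift total [-7.546  1.561 -0.367] x10 [-0.755  0.156 -0.037]
```

View pics/w7.png

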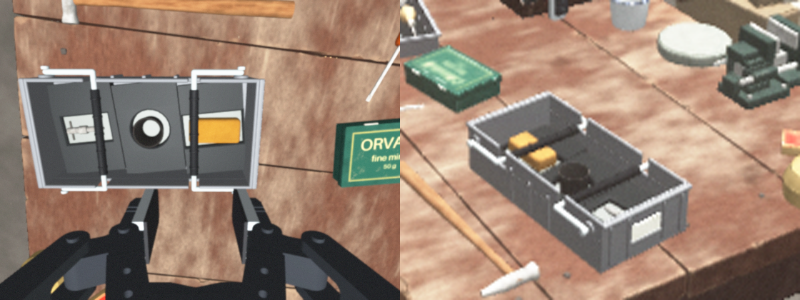

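Both arms are in and the three items are still in their cut-outs. Next is the tray.

{"fn": "jog_arm", "kwargs": {"targets": [[0,0,-0.0495,0,0,-0.046,0.5],[0,0,-0.0495,0,0,-0.046,0.5],[0,0,-0.0495,0,0,-0.046,0.5],[0,0,-0.0495,0,0,-0.046,0.5],[0,0,-0.0495,0,0,-0.046,0.5],[0,0,-0.0495,0,0,-0.046,0.5],[0,0,-0.0495,0,0,-0.046,0.5],[0,0,-0.0495,0,0,-0.046,0.5]]}}

```text
t: 30.88
tcp_pos: [0.469, -0.1707, 0.2187]
tool_rot: [[-0.2, -0.98, -0.002], [-0.98, 0.2, 0.001], [-0.0, 0.002, -1.0]]
ft_force: [0.1, -0.3, 0.2]
finger_gap: 0.498
gripper_force: 0.0
```

{"fn": "jog_arm", "kwargs": {"targets": [[0,0,0,-0.755,0.156,0,0.5],[0,0,0,-0.755,0.156,0,0.5],[0,0,0,-0.755,0.156,0,0.5],[0,0,0,-0.755,0.156,0,0.5],[0,0,0,-0.755,0.156,0,0.5],[0,0,0,-0.755,0.156,0,0.5],[0,0,0,-0.755,0.156,0,0.5],[0,0,0,-0.755,0.156,0,0.5],[0,0,0,-0.755,0.156,0,0.5],[0,0,0,-0.755,0.156,0,0.5],[0,0,0,0,0,0,0.5],[0,0,0,0,0,0,0.5]]}}

```text
t: 32.38
tcp_pos: [0.4703, 0.2911, 0.2188]
tool_rot: [[-0.204, -0.979, -0.002], [-0.979, 0.204, -0.002], [0.002, 0.002, -1.0]]
ft_force: [1.0, -0.5, 0.9]
finger_gap: 0.502
gripper_force: 0.0
```

Run:
```python
from h import *
c=robot.calibration('wrist');im,d=robot.grab_frame('wrist');p=cloud(d,c);np.savez('/tmp/w8',im=im,d=d,p=p)
cv2.imwrite('pics/w8.png',im[:,:,::-1])
plan(.4705,.2915,.055,168.2)
m=(p[...,2]>.062)&(p[...,2]<.085)
P,us,vs=blob(m,(100,60,450,330),.068,c,'handle');print(us.min(),us.max(),vs.min(),vs.max(),np.median(p[vs,us],0))
m=(p[...,2]>.02)&(p[...,2]<.12)
P,us,vs=blob(m,(0,0,560,420),.029,c,'tray');print(us.min(),us.max(),vs.min(),vs.max())
```

```text
t32.42 tcp [0.4705 0.2907 0.2191] yaw 168.2 gap 0.503 j [ 0.55  0.29  0.03  1.31 -0.   -0.81]
turn total rz -0.0003 (x1: -0.0003) level rx 0.0004 ry -0.0005
shift total [-1.300e-02  2.000e-03  2.736e+00] x4 [-0.003  0.001  0.684]
handle 1777 mean [0.4717 0.2903] mid [0.472  0.2917] long axis deg 78.2 size 0.0961 0.0132
263 279 132 249 [0.47155815 0.2897998  0.06816869]
tray 14838 mean [0.6986 0.3192] mid [0.6971 0.3466] long axis deg 69.4 size 0.2941 0.1236
0 119 129 396
```

View pics/w8.png

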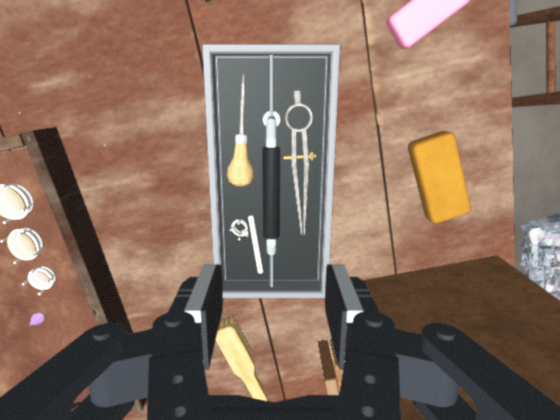

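Run:
```python
from h import *
c=robot.calibration('wrist')
Q=np.array([ray(u,v,.029,c)[:2] for u,v in [(204,46),(339,45),(330,297),(213,297)]]);print(Q.round(4),Q.mean(0),np.linalg.norm(np.diff(Q,axis=0),axis=1))
e=(Q[0]+Q[1]-Q[2]-Q[3]);print('yaxis deg',np.degrees(np.arctan2(e[1],e[0]))%180)
im=np.load('/tmp/w8.npz')['im']
G=[ray(271.5,v,.068,c)[:2] for v in (147,239)];print(np.round(G,4),np.mean(G,0),np.linalg.norm(G[0]-G[1]))
```

```text
[[0.5021 0.17  ]
 [0.3951 0.1916]
 [0.4394 0.4169]
 [0.5525 0.393 ]] [0.47229397 0.29286323] [0.10917282 0.22955544 0.11554286]
yaxis deg 78.0861453317285
[[0.4643 0.2556]
 [0.48   0.3299]] [0.47215478 0.29272715] 0.0759057941818331
```

{"fn": "jog_arm", "kwargs": {"targets": [[0,0,0,-0.03,-0.02,0.7,0.55],[0,0,0,0,0,0.7,0.6],[0,0,0,0,0,0.6,0.6],[0,0,0,0,0,0.45,0.6],[0,0,0,0,0,0.25,0.6],[0,0,0,0,0,0.1,0.6],[0,0,0,0,0,0,0.6],[0,0,0,0,0,0,0.6]]}}

```text
t: 33.42
tcp_pos: [0.4731, 0.2932, 0.053]
tool_rot: [[-0.205, -0.979, 0.001], [-0.979, 0.205, 0.001], [-0.001, -0.001, -1.0]]
ft_force: [0.2, -0.2, -0.3]
finger_gap: 0.399
gripper_force: 0.0
```

Run:
```python
from h import *
plan(.4722,.2928,.051,168.1)
```

```text
t33.42 tcp [0.4731 0.2932 0.053 ] yaw 168.2 gap 0.399 j [ 0.55  0.41 -0.25  0.91 -0.   -0.81]
turn total rz 0.0003 (x1: 0.0003) level rx -0.0004 ry 0.0003
shift total [0.01  0.013 0.033] x1 [0.01  0.013 0.033]
```

{"fn": "jog_arm", "kwargs": {"newtons": 90, "targets": [[0,0,0,0.01,0.013,0.033,0.65],[0,0,0,0,0,0,0.75],[0,0,0,0,0,0,1],[0,0,0,0,0,0,1],[0,0,0,0,0,0,1],[0,0,0,0,0,0,1],[0,0,0,0,0,0,1]]}}

```text
t: 34.3
tcp_pos: [0.4717, 0.2926, 0.0504]
tool_rot: [[-0.205, -0.979, 0.0], [-0.979, 0.205, 0.0], [-0.0, -0.0, -1.0]]
ft_force: [-0.8, -0.4, 5.8]
finger_gap: 0.127
gripper_force: 88.0
```

{"fn": "jog_arm", "kwargs": {"targets": [[0,0,0,0,0,-0.2,1],[0,0,0,0,0,-0.4,1],[0,0,0,0,0,-0.6,1],[0,0,0,0,0,-0.7,1],[0,0,0,0,0,-0.6,1],[0,0,0,0,0,0,1],[0,0,0,0,0,0,1]]}}

```text
t: 35.17
tcp_pos: [0.471, 0.2922, 0.1988]
tool_rot: [[-0.205, -0.979, -0.001], [-0.979, 0.205, -0.001], [0.001, 0.001, -1.0]]
ft_force: [0.4, 0.1, -3.9]
finger_gap: 0.129
gripper_force: 88.4
```

Run:
```python
from h import *
o=robot.get_obs();print(o['torque'],o['ft_force'])
plan(.4766,-.227,.2,6.8)
c=robot.calibration('wrist');im,d=robot.grab_frame('wrist');p=cloud(d,c)
cv2.imwrite('pics/w9.png',im[:,:,::-1]);np.savez('/tmp/w9',im=im,p=p,d=d)
im2,d2,c2=grab('scene','s9.png');np.savez('/tmp/s9',im=im2,p=cloud(d2,c2))
a=cv2.resize(im2[80:260,150:350],(467,420),interpolation=cv2.INTER_CUBIC)
cv2.imwrite('pics/w9b.png',cv2.resize(np.hstack([im,a]),(800,328))[:,:,::-1])
```

```text
[-0.02898124  0.05589413  0.02307228] [ 0.40236365  0.13329993 -3.86700482]
t35.17 tcp [0.471  0.2922 0.1988] yaw 168.2 gap 0.129 j [ 0.56  0.3  -0.01  1.26 -0.   -0.81]
turn total rz -0.1035 (x2: -0.0518) level rx 0.0004 ry -0.0004
shift total [ 8.603  0.932 -0.019] x11 [ 0.782  0.085 -0.002]
```

View pics/w9b.png

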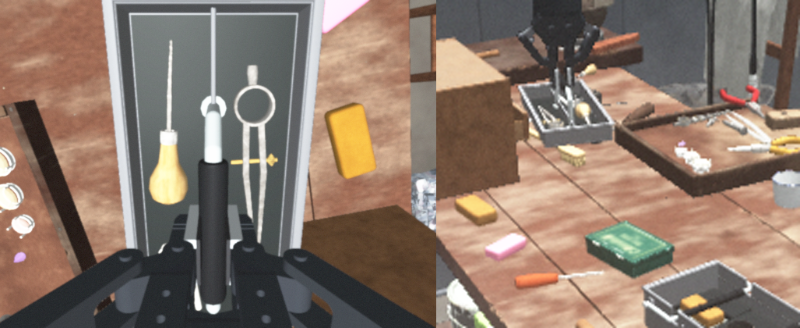

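{"fn": "jog_arm", "kwargs": {"targets": [[0,0,0,0.3,-0.07,0,1],[0,0,0,0.6,-0.13,0,1],[0,0,0,0.85,-0.19,0,1],[0,0,0,0.85,-0.19,0,1],[0,0,0,0.85,-0.19,0,1],[0,0,0,0.85,-0.19,0,1],[0,0,0,0.85,-0.19,0,1],[0,0,0,0.85,-0.19,0,1],[0,0,0,0.85,-0.19,0,1],[0,0,0,0.75,-0.17,0,1],[0,0,0,0.5,-0.11,0,1],[0,0,0,0.3,-0.07,0,1]]}}

```text
t: 36.78
tcp_pos: [0.4775, -0.2256, 0.1993]
tool_rot: [[-0.207, -0.978, -0.001], [-0.978, 0.207, 0.0], [-0.0, 0.002, -1.0]]
ft_force: [-0.6, 1.0, -4.3]
finger_gap: 0.121
gripper_force: 88.1
```

{"fn": "jog_arm", "kwargs": {"targets": [[0,0,-0.025,0,0,0,1],[0,0,-0.035,0,0,0,1],[0,0,-0.03,0,0,0,1],[0,0,-0.0135,0,0,0,1],[0,0,0,0,0,0,1],[0,0,0,0,0,0,1]]}}

```text
t: 37.52
tcp_pos: [0.4784, -0.2237, 0.1999]
tool_rot: [[0.118, -0.993, -0.0], [-0.993, -0.118, 0.0], [-0.0, 0.0, -1.0]]
ft_force: [0.2, 0.4, -4.2]
finger_gap: 0.128
gripper_force: 88.1
```

Run:
```python
from h import *
plan(.4766,-.227,.115,6.8)
c=robot.calibration('wrist');im,d=robot.grab_frame('wrist');p=cloud(d,c)
cv2.imwrite('pics/w10.png',im[:,:,::-1]);np.savez('/tmp/w10',im=im,p=p,d=d)
# lip: points of the tray in view
m=(p[...,2]>.165)&(p[...,2]<.185);vs,us=np.nonzero(m);print(len(vs),us.min(),us.max(),vs.min(),vs.max())
C=np.array([.4766,-.227]);a=np.radians(-83.2);u=np.array([np.cos(a),np.sin(a)]);w=np.array([-u[1],u[0]])
q=p[m];A=(q[:,:2]-C)@u;B=(q[:,:2]-C)@w
for lo in np.arange(-.13,.13,.03):
    s=(A>lo)&(A<lo+.03)
    if s.sum()>30: print(lo.round(2),s.sum(),'x range',np.percentile(B[s],[1,99]).round(4),'z',np.median(q[s,2]).round(4), 'z L/R',[np.median(q[s&k,2]).round(4) for k in (B<-.045,B>.045) if (s&k).sum()])
print('y extent',A.min(),A.max())
s2,d2,c2=grab('scene','s10.png');np.savez('/tmp/s10',im=s2,p=cloud(d2,c2))
```

```text
t37.52 tcp [ 0.4784 -0.2237  0.1999] yaw -173.2 gap 0.128 j [-0.44  0.26 -0.07  1.24 -0.   -2.13]
turn total rz -0.0003 (x1: -0.0003) level rx 0.0001 ry 0.0001
shift total [0.051 0.036 1.415] x2 [0.026 0.018 0.707]
21625 130 417 0 417
-0.04 1933 x range [-0.0533  0.0578] z 0.1764 z L/R [np.float64(0.1767), np.float64(0.1763)]
-0.01 4681 x range [-0.0532  0.0575] z 0.1743 z L/R [np.float64(0.1767), np.float64(0.1763)]
0.02 4010 x range [-0.0532  0.0577] z 0.1754 z L/R [np.float64(0.1767), np.float64(0.1762)]
0.05 4267 x range [-0.0532  0.0578] z 0.1759 z L/R [np.float64(0.1766), np.float64(0.1762)]
0.08 6705 x range [-0.0531  0.0576] z 0.1756 z L/R [np.float64(0.1766), np.float64(0.1761)]
y extent -0.0980241463576244 0.10691410689987019
```

View pics/w10.png

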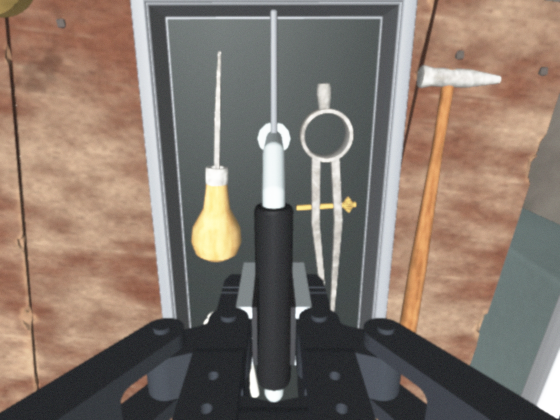

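{"fn": "jog_arm", "kwargs": {"targets": [[0,0,0,0.04,0.032,0.15,1],[0,0,0,0,0,0.35,1],[0,0,0,0,0,0.35,1],[0,0,0,0,0,0.25,1],[0,0,0,0,0,0.2,1],[0,0,0,0,0,0.1,1],[0,0,0,0,0,0,1],[0,0,0,0,0,0,1]]}}

```text
t: 38.62
tcp_pos: [0.4773, -0.2266, 0.1166]
tool_rot: [[0.118, -0.993, 0.001], [-0.993, -0.118, -0.0], [0.001, -0.001, -1.0]]
ft_force: [-0.9, -0.2, -4.2]
finger_gap: 0.127
gripper_force: 88.1
```

{"fn": "jog_arm", "kwargs": {"targets": [[0,0,0,0,0,0.04,1],[0,0,0,0,0,0.04,1],[0,0,0,0,0,0.04,1],[0,0,0,0,0,0,1],[0,0,0,0,0,0,1]]}}

```text
t: 39.25
tcp_pos: [0.477, -0.2265, 0.1089]
tool_rot: [[0.118, -0.993, -0.0], [-0.993, -0.118, -0.0], [0.0, 0.0, -1.0]]
ft_force: [0.2, 0.1, -4.0]
finger_gap: 0.131
gripper_force: 88.1
```

Run:
```python
from h import *
plan(.4768,-.2263,.1004,6.8)
print(robot.get_obs()['torque'])
```

```text
t39.25 tcp [ 0.477  -0.2265  0.1089] yaw -173.2 gap 0.131 j [-0.44  0.31 -0.23  1.02 -0.   -2.13]
turn total rz -0.0001 (x1: -0.0001) level rx 0.0000 ry -0.0000
shift total [-0.004  0.003  0.141] x1 [-0.004  0.003  0.141]
[-0.01613927 -0.01605591  0.02296507]
```

{"fn": "jog_arm", "kwargs": {"targets": [[0,0,0,0,0,0.04,1],[0,0,0,0,0,0.04,1],[0,0,0,0,0,0.03,1],[0,0,0,0,0,0.02,1],[0,0,0,0,0,0,1],[0,0,0,0,0,0,1]]}}

```text
t: 40.0
tcp_pos: [0.477, -0.2265, 0.1011]
tool_rot: [[0.118, -0.993, 0.0], [-0.993, -0.118, -0.0], [0.0, -0.0, -1.0]]
ft_force: [0.5, 0.5, -5.7]
finger_gap: 0.128
gripper_force: 88.1
```

{"fn": "jog_arm", "kwargs": {"targets": [[0,0,0,0,0,0.015,1],[0,0,0,0,0,0,1],[0,0,0,0,0,0,1]]}}

```text
t: 40.38
tcp_pos: [0.477, -0.2265, 0.1002]
tool_rot: [[0.118, -0.993, 0.0], [-0.993, -0.118, -0.0], [0.0, -0.0, -1.0]]
ft_force: [0.6, -0.1, -5.0]
finger_gap: 0.128
gripper_force: 88.1
```

Run:
```python
from h import *
o=robot.get_obs();print(o['ft_force'],o['tcp_pos'],o['torque'])
im,d,c=grab('scene','s11.png')
cv2.imwrite('pics/s11b.png',cv2.resize(im[180:320,230:430],(800,560),interpolation=cv2.INTER_CUBIC)[:,:,::-1])
```

```text
[ 0.55872299 -0.13211468 -4.96079078] [ 0.47700139 -0.22652622  0.10021686] [0.00243667 0.0146827  0.00662245]
```

View pics/s11b.png

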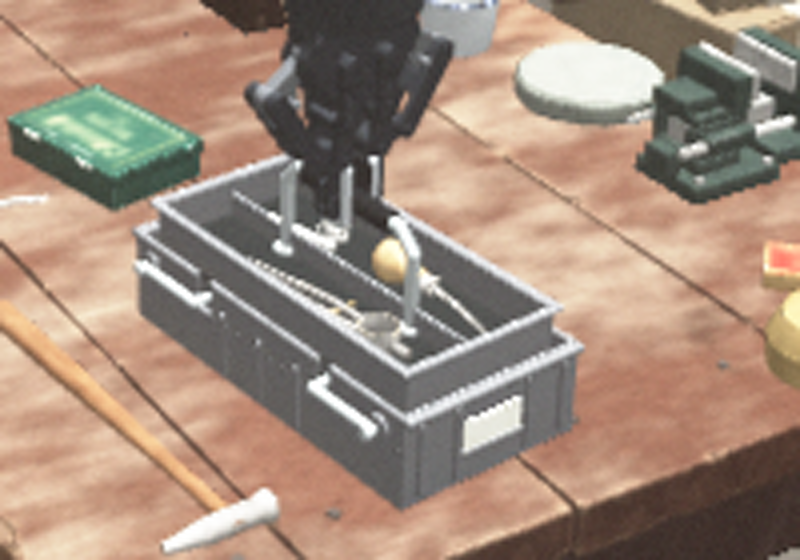

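The tray is inside the rim and about level. I will lower it the last millimetre or so onto the arms.

{"fn": "jog_arm", "kwargs": {"targets": [[0,0,0,0,0,0.015,1],[0,0,0,0,0,0.01,1],[0,0,0,0,0,0,1],[0,0,0,0,0,0,1]]}}

```text
t: 40.92
tcp_pos: [0.477, -0.2266, 0.0993]
tool_rot: [[0.118, -0.993, 0.001], [-0.993, -0.118, -0.0], [0.001, -0.0, -1.0]]
ft_force: [-2.0, 0.8, 5.4]
finger_gap: 0.124
gripper_force: 89.4
```

{"fn": "jog_arm", "kwargs": {"newtons": 20, "targets": [[0,0,0,0,0,0,1],[0,0,0,0,0,0,0.8],[0,0,0,0,0,0,0.7],[0,0,0,0,0,0,0.6],[0,0,0,0,0,0,0.6],[0,0,0,0,0,0,0.6]]}}

```text
t: 41.68
tcp_pos: [0.477, -0.2265, 0.0986]
tool_rot: [[0.118, -0.993, -0.0], [-0.993, -0.118, -0.0], [0.0, 0.0, -1.0]]
ft_force: [-0.9, 0.1, 0.5]
finger_gap: 0.401
gripper_force: 0.0
```

{"fn": "jog_arm", "kwargs": {"targets": [[0,0,0,0,0,-0.2,0.6],[0,0,0,0,0,-0.4,0.6],[0,0,0,0,0,-0.7,0.6],[0,0,0,0,0,-0.8,0.6],[0,0,0,0,0,-0.8,0.6],[0,0,0,0,0,0,0.6],[0,0,0,0,0,0,0.6],[0,0,0,0,0,0,0.6],[0,0,0,0,0,0,0.6]]}}

```text
t: 42.8
tcp_pos: [0.4766, -0.2263, 0.2718]
tool_rot: [[0.118, -0.993, -0.002], [-0.993, -0.118, 0.001], [-0.001, 0.002, -1.0]]
ft_force: [-0.9, 0.5, 0.0]
finger_gap: 0.403
gripper_force: 0.0
```

Run:
```python
from h import *
o=robot.get_obs();print(o['t'],o['tcp_pos'],o['ft_force'])
c=robot.calibration('wrist');im,d=robot.grab_frame('wrist');p=cloud(d,c)
C=np.array([.4768,-.2263]);a=np.radians(-83.2);u=np.array([np.cos(a),np.sin(a)]);w=np.array([-u[1],u[0]])
A=(p[...,:2]-C)@u;B=(p[...,:2]-C)@w
m=(p[...,2]>.072)&(p[...,2]<.084)&(abs(A)<.14)&(abs(B)<.08)
print(m.sum(),'A',np.percentile(A[m],[.5,99.5]),'B',np.percentile(B[m],[.5,99.5]))
q=p[m];co=np.linalg.lstsq(np.c_[A[m],B[m],np.ones(m.sum())],q[:,2],rcond=None)[0];print('tilt',co)
r=(p[...,2]>.052)&(p[...,2]<.063)&(abs(A)<.14)&(abs(B)<.08)
print('rim',r.sum(),'A',np.percentile(A[r],[.5,99.5]),'B',np.percentile(B[r],[.5,99.5]))
im2,d2,c2=grab('scene')
cv2.imwrite('pics/f.png',cv2.resize(np.hstack([im,cv2.resize(im2[180:320,230:430],(560,420))]),(800,300))[:,:,::-1])
```

```text
42.8 [ 0.47658687 -0.22631068  0.27181112] [-0.9489846   0.49227789  0.01594161]
5850 A [-0.11632896  0.11482582] B [-0.05568214  0.05589109]
tilt [ 0.00158606 -0.00242247  0.07605995]
rim 20584 A [-0.10984832  0.12655131] B [-0.06183294  0.06079711]
```

```bash
python3 -c "
from h import *
print(robot.close_job())"
```

```text
the job is handed in; nothing more can be done
None
```

I handed the job in at about 43 s; no verdict came back. The loupe, wax and pin vice were in their cut-outs and both bail arms were in when last seen. By depth, the tray then lay level (tilt about 0.003), within about 1 mm of the tote's middle and its underside about 48 mm up. I viewed 16 pictures, two over your limit of 14.

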